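Set the sample-line selector by counted clicks

TASK

Set the white selector unit to the fifth sample line: turn its black knob anticlockwise until you feel it firmly against its end stop, a little past the last click, then from that last click exactly five clicks clockwise, and leave it resting in the fifth. Then press the green button fully in to confirm and let it come back up. Do not disturb the things standing round the unit.

Things in the scene. Friction and masses are not known exactly. Their poses are not given: they have to be found in the camera images.
- unit: white wedge-shaped selector unit, fixed to the worktop: 170 mm deep (x), 230 wide (y), 45 high at the front, 116 at the back, with nine brass unions 25 mm tall on its rear ledge. Origin: centre of its underside; x to its back, y to its left, z up. Its grey panel slopes up away from the front at 28.6 degrees (0.5 rad), knob on the left, button on the right.
- panel: the grey panel. Origin: where the knob's axis meets its surface; x up the slope, y to the unit's left, z square out of it, along the knob's axis. Ten white dots at 34 mm radius mark the knob's ten places, 30 degrees apart: the one by the end stop lies at 135 degrees from +x towards +y (lower left), the others follow clockwise as one looks at the panel.
- knob_axis (a point): top centre of the black knob, on its axis, 32 mm above the panel; x axis towards the pointer, z out of the panel. The knob is a round skirt 50 mm wide, up to 6 mm above the panel, with a straight grip bar 12 mm wide and 42 mm long along the pointer's direction (20 mm behind the axis, 22 before it), from 6 to 32 mm above the panel.
- pointer (a point): tip of the knob's white line, 22 mm from the axis; same axes as knob_axis. The knob has spring detents every 30 degrees (0.1 to 0.2 N m to leave one; let go between two, it snaps to the nearer), ten in all; solid stops lie 10 degrees beyond the first and last. Turning anticlockwise moves the pointer from +x towards +y of the panel. It starts two to six clicks from the anticlockwise stop.
- enter (a joint): travel of the green round push button, m: 0 up, 0.006 fully pressed; a spring returns it and about 6 N press it fully down.
- enter_top (a point): centre of the top face of the green button, 26 mm wide, standing 10 mm proud of a 42 mm wide steel collar that is 12 mm high; it travels square into the panel (against the panel's z). It lies 95 mm to the right of the knob's axis.
- vial_0: clear sample vial with a black cap, 28 mm wide, 60 mm tall, standing beside the unit; a bystander, loose. Origin: centre of its underside.
- weight_200: brass-coloured check weight, 30 mm wide, 51 mm tall, standing beside the unit; a bystander, loose. Origin: centre of its underside.
- fuse_box: small printed carton, 36x62x22 mm, lying beside the unit; a bystander, loose. Origin: centre of its underside.
- spanner: open-end spanner, 27x147x8 mm, lying in front of the unit; a bystander, loose. Origin: centre of its underside.
- marker: white and black marker pen, 17x135x16 mm, lying in front of the unit; a bystander, loose. Origin: centre of its underside.

How it is judged:
By the outcome, as a careful person would: the job done as asked, in the order asked, and still so for the second after the job is handed in, with the robot touching nothing.
It also fails if it takes over 67 s, if anything falls off the work surface, if the arm or the gripper's body presses on something with over 40 N, if the wrist force passes 120 N, or if a joint passes its speed limit or range.

ROBOT

A 6-joint arm with a two-finger parallel gripper is mounted at the origin on a cart in front of the work surface, level with it; the furniture and walls round the work are solid. World frame = base frame: x ahead of the robot, y to its left, z up, the work surface at z = 0. Lengths are in m, angles in degrees, forces in N, time in s.
With the tool pointing down it reaches from about 0.4 to 0.825 m from the base axis. Payload 7 kg.
Tool frame: the origin (TCP) lies at the very end of the fingers, on their centre line; the grasp point (between the pads) lies 19 mm behind it (ctrl.grip_point_offset is the distance from the TCP to the grasp point, in m); x points along the fingers, z is the direction in which the jaws open and shut, and the axes are right-handed (so a half turn about x gives the same grasp; the last joint's range is limited). The gripper opens to 88 mm and grips with 3 to 60 N. Pads are 19 mm wide; open, the fingers measure 130 mm over their backs; the gripper's body (78 mm by 193 mm) begins 47 mm behind the grasp point.
Start: joints at [-54.884, 20.546, 0.682, 0, -70.136, -16.507], TCP at [0.215, -0.64, 0.227] pointing down, gripper open.
Joint ranges: [-176.03, 176.03], [-82.01, 121.73], [-58.28, 71.71], [-173.87, 95.51], [-174.79, -0.11], [-173.66, 173.66]. Speed limits (degrees/s): [136.94, 136.94, 172.46, 180, 180, 180].

INTERFACE

Orientations are given as [roll, pitch, yaw] about the fixed x, y, z axes, in that order (R = Rz(yaw) Ry(pitch) Rx(roll)).
In Python, from plant import get_obs, snapshot, calibration, close_job, ctrl gives the robot as it stands.
- The arm moves only by the tool move_arm, never from a script. Its argument "commands" is a list that holds one entry, the list of rows, each a list of 4 numbers: the shift along the tool's x, y, z in cm, then the turn about the tool's x in rad. In form: [[[dx, dy, dz, spin], ...]]. A call has 1 to 8 rows; each row shifts and turns the commanded pose from where the row before left it, along the tool's axes as they then stand; what a row does not reach is not made up. A row lasts 1/10 s, in which the tool goes at most 50 mm and 8.59 degrees, less where a joint would pass 70% of its speed; a pose out of reach is approached as far as the arm can. A call with a gripper value outside its range is refused whole. "jaw" is the finger opening in cm, from 0 to 8.76, set as the call begins (left out, the last holds). The fingers move at their own pace and stop on an object; the grip force is fixed at half the most. Time passes only in rows, so rows that do not move let the fingers close. It gives the time, the measured TCP pose, the force and the opening at its end, in the units of the state.
- get_obs(): the state, without advancing time (a new reading comes with each control period).
- snapshot(name): name is "side" or "top" or "wrist"; returns (picture, depth): 400x640x3 uint8, red, green, blue; 400x640 float32, m along the optical axis (not along the pixel's ray), 0 where there is no reading.
- calibration(name): a dict with "mtx" (3x3 intrinsics, pixels), "T" (4x4, takes a point from camera to world coordinates); the wrist camera has in their place "tool_from_camera" (4x4, takes a point from camera to tool coordinates, whose origin is the TCP and whose axes are the tool frame's). Camera axes: x right, y up, looking along -z (the intrinsics and any distortion apply to the point x, -y, -z); pixel columns grow to the right and rows downward; lengths in m; the calibration is good to about 2 mm. A picture is of the moment at which its call begins: read the wrist's pose just before it. calibration takes no time and is no camera call.
- close_job(): hands the job in, once; it reports no verdict.
The state is a dict: "clock": time; "joint_pos": joint angles; "qvel": joint speeds; "tau": joint torques, N m; "tool_pos": TCP position; "orientation": TCP orientation; "force": force on the tool from outside, world axes, zero at the start; "moment": the same for the moment, N m; "opening": finger opening in m.
Only numpy, scipy, OpenCV 4.12 (cv2) and the standard library are available. Lean on these libraries where they do the work, as an engineer would, in place of code of your own. Each camera call takes 0.05 s, during which the arm holds its last target. There are 200 camera calls.

## Working session

There is one attempt and no reset: what is moved stays moved. The work goes in short steps, Python scripts to look and compute and a tool call to move; the robot and the scene stay as the last step left them, time stands still between calls to the robot, and variables do not carry over. Pictures are saved under pics/ and viewed, about 8 in all and at most 12, crops included, and the job is handed in when it is done.

Besides the shell and the picture viewer there is one more tool, called after "Request:" by a JSON object that holds its "name" and its "arguments". move_arm: Moves the arm, as the interface text tells. Its arguments: {"type":"object","properties":{"commands":{"type":"array"},"jaw":{"type":"number"}},"required":["commands"]}

```bash
mkdir -p pics; ls; python3 - <<'E'
from plant import get_obs, snapshot, calibration, ctrl
import cv2,numpy as np
print(get_obs())
for n in("top","side"):
    p,d=snapshot(n); cv2.imwrite(f"pics/{n}0.png",p[:,:,::-1]); np.save(f"pics/{n}0.npy",d); c=calibration(n); print(n,{k:np.round(v,4).tolist() for k,v in c.items()})
print(calibration("wrist"))
E
```

```text
pics
{'clock': 0.0, 'joint_pos': array([-5.48837088e+01,  2.05909959e+01,  6.32654429e-01, -1.82229759e-02,
       -7.01340591e+01, -1.65063655e+01]), 'qvel': array([ 0.01517616, -0.05177856, -0.03355172, -0.03668687, -0.02533237,
       -0.03334166]), 'tau': array([ 1.17770705e-04, -5.82722032e+01,  2.93058336e+01,  6.99735403e+00,
        6.91729132e-03, -1.60240966e-04]), 'tool_pos': array([ 0.21521231, -0.63926184,  0.22562509]), 'orientation': array([  6.00461036,  89.90602436, 114.60832975]), 'force': array([-0.27981342,  0.03927464,  0.13377946]), 'moment': array([ 0.03161223, -0.05010617, -0.01544939]), 'opening': 0.08731677860916529}
top {'mtx': [[500.8633, 0.0, 321.2693], [0.0, 500.8633, 199.6254], [0.0, 0.0, 1.0]], 'T': [[-0.0075, 0.9956, -0.0931, 0.4383], [-0.9999, -0.0083, -0.0086, -0.0837], [-0.0093, 0.093, 0.9956, 1.221], [0.0, 0.0, 0.0, 1.0]]}
side {'mtx': [[504.4892, 0.0, 324.5129], [0.0, 504.4892, 208.5314], [0.0, 0.0, 1.0]], 'T': [[-0.9954, 0.0634, -0.0724, 0.4549], [-0.0936, -0.4644, 0.8807, 1.0007], [0.0223, 0.8834, 0.4682, 0.6875], [0.0, 0.0, 0.0, 1.0]]}
{'mtx': array([[302.124807  ,   0.        , 320.77766721],
       [  0.        , 302.124807  , 195.73959675],
       [  0.        ,   0.        ,   1.        ]]), 'tool_from_camera': array([[-1.05017124e-03,  2.64402771e-01, -9.64411775e-01,
        -1.57120926e-01],
       [-3.29913657e-04,  9.64412163e-01,  2.64403236e-01,
         7.08397179e-02],
       [ 9.99999394e-01,  5.95841291e-04, -9.25567834e-04,
         3.48395199e-04],
       [ 0.00000000e+00,  0.00000000e+00,  0.00000000e+00,
         1.00000000e+00]])}
```

View pics/top0.png

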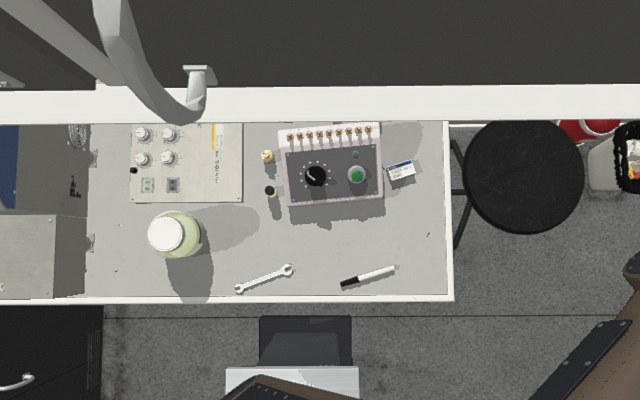

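View pics/side0.png

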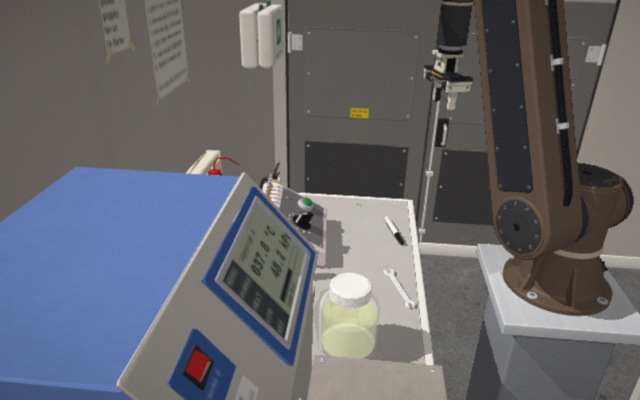

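The top view shows the unit with the knob at (316,176), the button at (357,175) and the unit turned slightly. The vial is at (270,191), the weight at (266,156), and the carton at (401,170). The spanner and marker lie in front. The side view has the knob at about (303,221) and the button at (306,202).

```bash
cat > h.py <<'E'
import numpy as np, cv2
from plant import get_obs, snapshot, calibration, ctrl
from scipy.spatial.transform import Rotation as Ro
def deproj(c,u,v,d,T):
    K=c["mtx"]; u=np.asarray(u,float);v=np.asarray(v,float)
    P=np.stack([(u-K[0,2])/K[0,0]*d,-(v-K[1,2])/K[1,1]*d,-d],-1)
    return P@T[:3,:3].T+T[:3,3]
def proj(c,P,T):
    K=c["mtx"]; q=(np.asarray(P)-T[:3,3])@T[:3,:3]
    return np.stack([K[0,0]*q[...,0]/-q[...,2]+K[0,2],K[1,1]*-q[...,1]/-q[...,2]+K[1,2]],-1)
def toolT(o):
    T=np.eye(4);T[:3,:3]=Ro.from_euler('xyz',o["orientation"],degrees=True).as_matrix();T[:3,3]=o["tool_pos"];return T
E
python3 - <<'E'
from h import *
c=calibration("top");T=c["T"];d=np.load("pics/top0.npy");im=cv2.imread("pics/top0.png")
v,u=np.mgrid[150:206,280:385];D=d[150:206,280:385];P=deproj(c,u,v,D,T)
# panel plane by iterative fit
s=im[150:206,280:385].astype(int)
m=(np.abs(s.max(2)-s.min(2))<15)&(s.mean(2)>60)&(s.mean(2)<130)
Q=P[m]
for i in range(6):
    a=np.linalg.lstsq(np.c_[Q[:,:2],np.ones(len(Q))],Q[:,2],rcond=None)[0]
    r=Q[:,2]-Q[:,:2]@a[:2]-a[2]; Q=Q[np.abs(r)<max(.003,1.5*r.std())]
n=np.array([-a[0],-a[1],1]);n/=np.linalg.norm(n)
print("n",n,"slope",np.degrees(np.arccos(n[2])),"yaw",np.degrees(np.arctan2(-n[1],-n[0])),a,len(Q))
hgt=(P[...,2]-P[...,:2]@a[:2]-a[2])*n[2]
g=(s[...,1]>s[...,2]+30)&(s[...,1]>s[...,0]+20)
print("green",u[g].mean(),v[g].mean(),np.median(P[g],0),np.median(hgt[g]),g.sum())
k=(hgt>.02)&(s.mean(2)<60)&(u<340)&(u>295)
print("knob",u[k].mean(),v[k].mean(),P[k].mean(0),np.median(hgt[k]),k.sum())
print(P[k][:, :2].ptp(0) if hasattr(P,'ptp') else '')
# objects heights
for nme,(x,y) in dict(vial=(270,191),weight=(266,155),box=(401,168),jar=(172,233)).items(): print(nme,deproj(c,x,y,d[y,x],T))
for nme,(x,y) in dict(tl=(282,128),tr=(380,126),backwall=(330,105)).items(): print(nme,deproj(c,x,y,d[y,x],T))
cv2.imwrite("pics/crop.png",cv2.resize(im[140:206,255:415],None,fx=5,fy=5,interpolation=cv2.INTER_CUBIC))
E
```

```text
n [-0.47725181 -0.04186859  0.87776861] slope 28.625647463995872 yaw 5.013637988818767 [ 0.54371027  0.0476989  -0.24581199] 2856
green 356.6272727272727 174.13636363636363 [ 0.59896007 -0.15417124  0.09555082] 0.020255876374482007 110
knob 316.4157303370786 179.34831460674158 [ 0.58687589 -0.06359549  0.11735577] 0.030565158673626268 89

vial [0.56796273 0.04572774 0.06098794]
weight [0.65485682 0.05644595 0.05144965]
box [ 0.62579875 -0.26678689  0.02010509]
jar [0.46936144 0.24557114 0.15002802]
tl [ 0.73238087  0.0231814  -0.00184514]
tr [ 0.73514197 -0.22043662 -0.00215218]
backwall [ 0.53961762 -0.08745314  0.86835308]
```

View pics/crop.png

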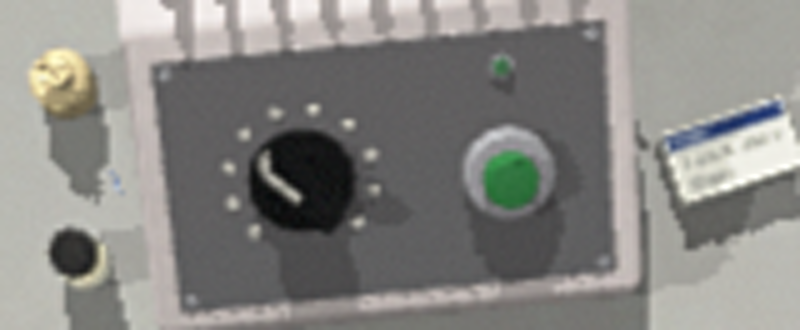

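The crop shows ten dots around the knob. The white line points up and left, probably near the 45° dot. The tool always points straight down because I can only spin it about its own x axis. So I'll work the knob with a vertical grip that follows the bar's horizontal projection. First, a closer look.

```bash
python3 - <<'E'
from h import *
T=toolT(get_obs());R=T[:3,:3];print(R.round(3))
d=np.array([.545,-.085,.30])-T[:3,3];print("cm",R.T@d*100)
E
```

```text
[[-0.001 -0.948 -0.319]
 [ 0.001 -0.319  0.948]
 [-1.     0.     0.002]]
cm [ -7.37331911 -48.93341673  42.0225353 ]
```

Request:
{"name": "move_arm", "arguments": {"commands": [[[-0.9,-3.5,3,0],[-0.9,-3.5,3,0],[-0.9,-3.5,3,0],[-0.9,-3.5,3,0],[-0.9,-3.5,3,0],[-0.9,-3.5,3,0],[-0.5,-3.5,3,0],[-0.5,-3.5,3,0]]], "jaw": 3.0}}

```text
clock: 0.9
tool_pos: [0.4046, -0.3211, 0.2908]
orientation: [-89.2, 90.0, 19.4]
force: [1.9, 0.5, 0.1]
opening: 0.0319
```

Request:
{"name": "move_arm", "arguments": {"commands": [[[-0.5,-3.5,3,0],[0,-3.5,3,0],[0,-3.5,3,0],[0,-3.5,3,0],[0,-3.5,3,0],[0,-3.5,3,0],[0,0,0,0],[0,0,0,0]]]}}

```text
clock: 1.7
tool_pos: [0.5458, -0.0843, 0.2948]
orientation: [77.4, 89.9, -173.9]
force: [0.4, -0.3, -0.9]
opening: 0.0297
```

```bash
python3 - <<'E'
from h import *
o=get_obs();print(o["clock"],o["tool_pos"],o["joint_pos"].round(1),o["force"],o["moment"])
p,d=snapshot("wrist");cv2.imwrite("pics/w1.png",p[:,:,::-1]);np.save("pics/w1.npy",d);np.save("pics/w1T.npy",toolT(o))
E
```

```text
1.7 [ 0.54580655 -0.08426397  0.294837  ] [ 11.5   6.8  -8.6  -0.  -74.7 -82.8] [ 0.44218381 -0.32460266 -0.87667065] [-0.02955651  0.00403287  0.02167838]
```

View pics/w1.png

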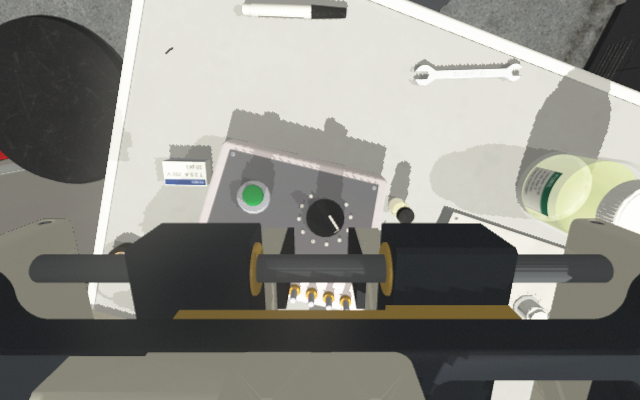

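The wrist view (up in the image is towards the base) shows the knob at about (325,217), with its white line running down-right towards (338,230). The button is at (253,195), and dots surround the knob. Next I'll fit the dots and the line.

```bash
python3 - <<'E'
from h import *
from scipy.optimize import least_squares
yaw0=np.radians(5.0);s=.5
def frame(yaw):
    x=np.array([np.cos(yaw)*np.cos(s),np.sin(yaw)*np.cos(s),np.sin(s)]);y=np.array([-np.sin(yaw),np.cos(yaw),0]);return np.stack([x,y,np.cross(x,y)],1)
cw=calibration("wrist");Tw=np.load("pics/w1T.npy")@cw["tool_from_camera"]
ct=calibration("top")
obs=[]
for nm,c,T,(u0,u1,v0,v1) in (("w1",cw,Tw,(285,370,180,255)),("top0",ct,ct["T"],(296,338,158,192))):
    im=cv2.imread(f"pics/{nm}.png");g=im.min(2)[v0:v1,u0:u1].astype(float)
    big=cv2.resize(g,None,fx=4,fy=4,interpolation=cv2.INTER_CUBIC)
    hp=big-cv2.medianBlur(np.clip(big,0,255).astype(np.uint8),31)
    n,l,st,ce=cv2.connectedComponentsWithStats((hp>35).astype(np.uint8))
    pts=[(ce[i]+.5)/4-.5+[u0,v0] for i in range(1,n) if 15<st[i,4]<400]
    obs.append((nm,c,T,np.array(pts)));print(nm,len(pts))
ang=np.radians(135-30*np.arange(10))
loc=np.c_[.034*np.cos(ang),.034*np.sin(ang),0*ang]
def fit(c,T,p,o0):
    from scipy.spatial import cKDTree
    def r(q):
        P=q[:3]+loc@frame(q[3]).T; pr=proj(c,P,T); d,i=cKDTree(p).query(pr); return np.r_[np.minimum(d,6),(q[3]-yaw0)*20]
    return least_squares(r,np.r_[o0,yaw0],diff_step=1e-4,loss='soft_l1')
# joint fit in each view on the plane: z tied by plane from top depth -> free 3D, both views together
from scipy.spatial import cKDTree
def rj(q,sel=(0,1)):
    out=[]
    for k in sel:
        nm,c,T,p=obs[k];P=q[:3]+loc@frame(q[3]).T;d,i=cKDTree(p).query(proj(c,P,T));out+=list(np.minimum(d,6))
    return np.r_[out]
o0=np.array([.600,-.062,.0])  # on plane
a=[.5437,.0477,-.2458];o0[2]=o0[:2]@a[:2]+a[2]
q=least_squares(rj,np.r_[o0,yaw0],diff_step=1e-4,loss='soft_l1').x;print("joint",q,np.degrees(q[3]),rj(q).round(1))
for k in(0,1):
    f=lambda z:rj(np.r_[z[:2],z[:2]@a[:2]+a[2],z[2]],(k,));z=least_squares(f,[o0[0],o0[1],yaw0],diff_step=1e-4,loss='soft_l1').x
    print(obs[k][0],z[:2],z[:2]@a[:2]+a[2],np.degrees(z[2]),f(z).round(1))
F=frame(q[3])
# pointer: bright pixels on knob top, intersect with top plane (h=32mm)
c,T=cw,Tw;im=cv2.imread("pics/w1.png");g=im.min(2)
vv,uu=np.mgrid[195:250,295:355];K=c["mtx"]
ray=np.stack([(uu-K[0,2])/K[0,0],-(vv-K[1,2])/K[1,1],-np.ones(uu.shape)],-1)@T[:3,:3].T
t=((q[:3]+F[:,2]*.032-T[:3,3])@F[:,2])/(ray@F[:,2]);L=((T[:3,3]+ray*t[...,None])-q[:3])@F
m=(np.hypot(L[...,0],L[...,1])<.0225)&(g[195:250,295:355]>110)
print("pointer px",m.sum(),L[m][:,:2].mean(0),np.degrees(np.arctan2(L[m][:,1].mean(),L[m][:,0].mean())))
# depth check wrist
d=np.load("pics/w1.npy")
for nme,u,v in(("btn",253,195),("knob",325,217)):
    P=deproj(cw,u,v,d[v,u],Tw);print(nme,P,((P-q[:3])@F))
g4=im[185:260,220:365];cv2.imwrite("pics/w1c.png",cv2.resize(g4,None,fx=5,fy=5,interpolation=cv2.INTER_CUBIC))
np.save("q.npy",q)
E
```

```text
w1 15
top0 10
joint [ 0.60156478 -0.05941887  0.07906715  0.08760797] 5.019567113893408 [0.1 0.2 0.8 0.2 0.1 0.1 0.  0.1 0.1 0.1 0.2 0.1 0.1 0.1 0.1 0.1 0.2 0.1
 0.1 0.1]
w1 [ 0.60174376 -0.05931461] 0.07853877739194146 4.899118442872437 [0.1 0.2 0.7 0.2 0.1 0.1 0.1 0.  0.  0.1]
top0 [ 0.60167082 -0.05944438] 0.07849293051231523 5.002637126907199 [0.2 0.1 0.1 0.1 0.1 0.1 0.2 0.1 0.1 0.1]
pointer px 89 [0.00432231 0.01281762] 71.3650579625048
btn [ 0.59625916 -0.15371551  0.09591072] [-0.00380359 -0.09347078  0.02127105]
knob [ 0.59072544 -0.06290922  0.10886902] [ 0.00454383 -0.00252856  0.03147674]
```

View pics/w1c.png

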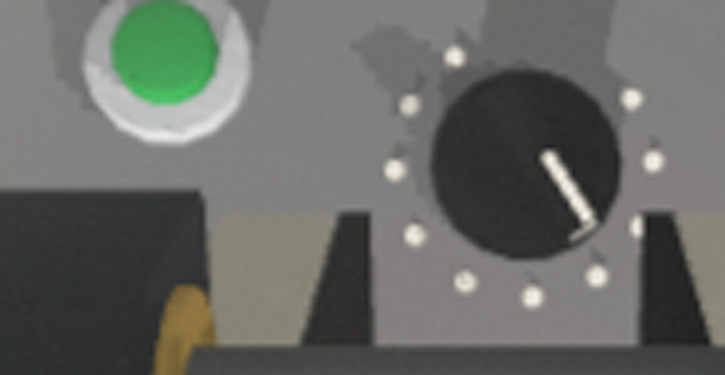

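The crop shows the line running from (548,155) to (592,222) in crop pixels, with dots at about 34 mm around it. I'll compute the pointer angle from the two ends of the line, plus the shift to the knob grip.

```bash
cat >> h.py <<'E'
def frame(yaw,s=.5):
    x=np.array([np.cos(yaw)*np.cos(s),np.sin(yaw)*np.cos(s),np.sin(s)]);y=np.array([-np.sin(yaw),np.cos(yaw),0]);return np.stack([x,y,np.cross(x,y)],1)
q=None
import os
if os.path.exists("q.npy"): q=np.load("q.npy");F=frame(q[3])
def plane_pt(c,T,u,v,h):
    K=c["mtx"];ray=T[:3,:3]@np.array([(u-K[0,2])/K[0,0],-(v-K[1,2])/K[1,1],-1.])
    t=((q[:3]+F[:,2]*h-T[:3,3])@F[:,2])/(ray@F[:,2]);return (T[:3,3]+ray*t-q[:3])@F
def goto(P):
    T=toolT(get_obs());print("move cm",(T[:3,:3].T@(np.asarray(P)-T[:3,3])*100).round(2),"zang",np.degrees(np.arctan2(T[1,2],T[0,2])).round(2))
def zang(th):  # wanted jaw-axis world angle for pointer angle th
    p=F@np.array([np.cos(np.radians(th)),np.sin(np.radians(th)),0]);return np.degrees(np.arctan2(p[1],p[0]))+90
E
python3 - <<'E'
from h import *
c=calibration("wrist");T=np.load("pics/w1T.npy")@c["tool_from_camera"]
A=plane_pt(c,T,329.6,216,.032);B=plane_pt(c,T,338.4,229.4,.032);print(A,B,np.degrees(np.arctan2(*(B-A)[1::-1])))
C=q[:3]+F[:,2]*.026;print("C",C,"top z",(q[:3]+F[:,2]*.032)[2])
goto(C-[0,0,.005])
print([(t,zang(t).round(1)) for t in (145,135,105,75,45,15,-15)])
print("btn top",q[:3]+F@np.array([0,-.095,.022]))
E
```

```text
[0.00219271 0.00260351 0.032     ] [0.01562015 0.01620881 0.032     ] 45.37698265866782
C [ 0.58914752 -0.06050951  0.1018843 ] top z 0.1071497968291147
move cm [19.81 -4.95  0.93] zang 108.66
[(145, np.float64(236.4)), (135, np.float64(226.3)), (105, np.float64(198.3)), (75, np.float64(171.8)), (45, np.float64(143.7)), (15, np.float64(112.0)), (-15, np.float64(78.0))]
btn top [ 0.59936999 -0.15497738  0.09837397]
```

Request:
{"name": "move_arm", "arguments": {"commands": [[[2,-2.5,0.5,0],[2,-2.45,0.43,0],[2.2,0,0,-0.122],[2.2,0,0,-0.122],[2.2,0,0,-0.122],[2,0,0,-0.122],[2,0,0,-0.123],[0,0,0,0]]], "jaw": 3.0}}

```text
clock: 2.55
tool_pos: [0.5873, -0.0622, 0.147]
orientation: [41.0, 89.7, -175.4]
force: [-0.4, 0.2, -0.9]
opening: 0.0298
```

```bash
python3 - <<'E'
from h import *
goto(q[:3]+F[:,2]*.026-[0,0,.005]);o=get_obs();print(o["clock"],o["moment"],o["force"],o["joint_pos"].round(1))
E
```

```text
move cm [ 5.01 -0.26 -0.07] zang 143.59
2.55 [0.00027334 0.14279689 0.00630757] [-0.40157404  0.2060339  -0.88021043] [ 12.9  16.5 -16.2  -0.  -57.6 -49.3]
```

Request:
{"name": "move_arm", "arguments": {"commands": [[[1.5,-0.26,-0.07,0],[1.5,0,0,0],[1,0,0,0],[0.6,0,0,0],[0.4,0,0,0],[0,0,0,0],[0,0,0,0]]]}}

```text
clock: 3.25
tool_pos: [0.5921, -0.059, 0.1001]
orientation: [-145.4, 90.0, -1.8]
force: [0.0, 0.0, -0.1]
opening: 0.03
```

Request:
{"name": "move_arm", "arguments": {"commands": [[[0,0,0,0],[0,0,0,0],[0,0,0,0],[0,0,0,0],[0,0,0,0]]], "jaw": 0.8}}

```text
clock: 3.75
tool_pos: [0.5916, -0.0587, 0.0997]
orientation: [-34.1, 90.0, 109.6]
force: [-2.7, 4.0, 3.2]
opening: 0.0138
```

```bash
python3 - <<'E'
from h import *
goto(q[:3]+F[:,2]*.026-[0,0,.005]);o=get_obs();print(o["clock"],o["moment"],o["force"],o["joint_pos"].round(1),o["opening"])
E
```

```text
move cm [0.29 0.29 0.09] zang 143.62
3.75 [ 1.32577777  1.09959588 -0.0615156 ] [-2.70205313  3.98088511  3.16932047] [ 13.1  19.4 -19.1  -0.  -51.5 -49.5] 0.013767465445502666
```

Request:
{"name": "move_arm", "arguments": {"commands": [[[0.2,0.28,0.08,0],[0,0,0,-0.08],[0,0,0,-0.08],[0,0,0,-0.08],[0,0,0,-0.08],[0,0,0,-0.08],[0,0,0,-0.08],[0,0,0,0]]]}}

```text
clock: 4.55
tool_pos: [0.5904, -0.0594, 0.0989]
orientation: [-141.2, 89.8, 30.1]
force: [-4.5, 9.5, 11.2]
opening: 0.0145
```

```bash
python3 - <<'E'
from h import *
goto(q[:3]+F[:,2]*.026-[0,0,.005]);o=get_obs();print(o["clock"],o["moment"],o["force"],o["joint_pos"].round(1),o["opening"])
p,d=snapshot("wrist");cv2.imwrite("pics/w2.png",cv2.resize(p[150:330,220:420,::-1],None,fx=3.3,fy=3.3))
E
```

```text
move cm [0.21 0.13 0.1 ] zang 171.31
4.55 [ 3.45554614  1.64528559 -0.13847313] [-4.45626711  9.51195783 11.16872583] [ 13.1  19.3 -19.4  -0.1 -51.2 -21.7] 0.014461840149407513
```

View pics/w2.png

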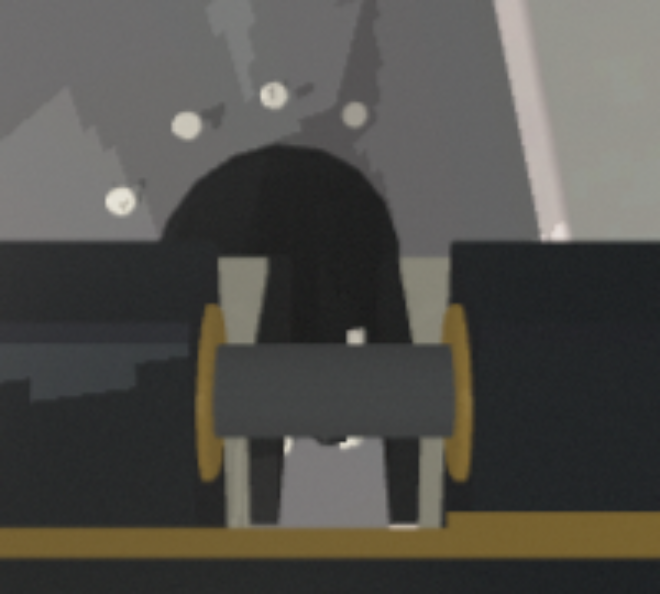

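The view shows the bar seated between the fingers and the line pointing through the jaws, so the knob follows the tool. Carrying on anticlockwise.

Request:
{"name": "move_arm", "arguments": {"commands": [[[0,0.1,0.05,-0.08],[0,0,0,-0.08],[0,0,0,-0.08],[0,0,0,-0.08],[0,0,0,-0.08],[0,0,0,-0.08],[0,0,0,0]]]}}

```text
clock: 5.3
tool_pos: [0.5899, -0.0609, 0.0992]
orientation: [174.8, 89.8, 13.6]
force: [-5.6, 7.0, 12.1]
opening: 0.0144
```

```bash
python3 - <<'E'
from h import *
goto(q[:3]+F[:,2]*.026-[0,0,.005]);o=get_obs();print(o["clock"],o["moment"],o["force"],o["joint_pos"].round(1),o["opening"])
E
```

```text
move cm [ 0.23 -0.06  0.06] zang -161.17
5.3 [2.3171091  1.53100776 0.00437053] [-5.62211885  6.95486234 12.05816266] [ 13.   19.2 -19.4  -0.  -51.2   5.9] 0.014378095292288666
```

Request:
{"name": "move_arm", "arguments": {"commands": [[[0,0,0,-0.08],[0,0,0,-0.08],[0,0,0,-0.08],[0,0,0,-0.08],[0,0,0,-0.08],[0,0,0,-0.08],[0,0,0,0],[0,0,0,0]]]}}

```text
clock: 6.1
tool_pos: [0.5901, -0.0614, 0.0995]
orientation: [135.8, 89.8, 2.0]
force: [-3.5, 4.1, 12.4]
opening: 0.013
```

```bash
python3 - <<'E'
from h import *
goto(q[:3]+F[:,2]*.026-[0,0,.005]);o=get_obs();print(o["clock"],o["moment"],o["force"],o["joint_pos"].round(1),o["tau"].round(2),o["opening"])
E
```

```text
move cm [ 0.26 -0.13  0.01] zang -133.8
6.1 [1.54052412 1.39521668 0.09994605] [-3.45610023  4.06538086 12.37478121] [ 12.9  19.2 -19.4   0.  -51.2  33.2] [-2.290e+00 -4.440e+01  2.161e+01  5.560e+00  9.500e-01 -3.000e-02] 0.013049833016094527
```

Request:
{"name": "move_arm", "arguments": {"commands": [[[0,0,0,-0.06],[0,0,0,-0.06],[0,0,0,-0.05],[0,0,0,-0.03],[0,0,0,0],[0,0,0,0]]]}}

```text
clock: 6.7
tool_pos: [0.59, -0.0614, 0.0996]
orientation: [125.5, 89.8, 3.2]
force: [-5.4, 4.4, 13.8]
opening: 0.0129
```

```bash
python3 - <<'E'
from h import *
goto(q[:3]+F[:,2]*.026-[0,0,.005]);o=get_obs();print(o["clock"],o["moment"],o["force"],o["joint_pos"].round(1),o["tau"].round(2),o["opening"])
E
```

```text
move cm [ 0.27 -0.12 -0.03] zang -122.37
6.7 [ 1.50742896  1.62836733 -0.03486158] [-5.41567208  4.36331426 13.79972939] [ 12.9  19.2 -19.4   0.  -51.2  44.7] [ -2.08 -43.77  21.59   5.62   1.19   0.09] 0.012882458392151486
```

Request:
{"name": "move_arm", "arguments": {"commands": [[[0,0,0,-0.03],[0,0,0,-0.03],[0,0,0,-0.03],[0,0,0,-0.03],[0,0,0,0],[0,0,0,0]]]}}

```text
clock: 7.3
tool_pos: [0.59, -0.0616, 0.0996]
orientation: [117.2, 89.8, 1.7]
force: [-5.6, 2.6, 12.9]
opening: 0.0132
```

```bash
python3 - <<'E'
from h import *
goto(q[:3]+F[:,2]*.026-[0,0,.005]);o=get_obs();print(o["clock"],o["moment"],o["force"],o["joint_pos"].round(1),o["tau"].round(2),o["opening"])
E
```

```text
move cm [ 0.27 -0.12 -0.06] zang -115.54
7.3 [ 1.05169728  1.62241795 -0.44616025] [-5.57384941  2.61404725 12.87966126] [ 12.9  19.2 -19.4   0.  -51.2  51.5] [ -1.06 -43.66  21.63   5.55   1.24   0.52] 0.013174521851901337
```

Turning back hits clear resistance: Mz −0.45 N m, wrist joint torque 0.52 N m, and the tool is 8° past the nominal stop angle. So the knob is firmly against its stop. Now clockwise.

Request:
{"name": "move_arm", "arguments": {"commands": [[[0,0,0,0.1],[0,0,0,0.1],[0,0,0,0.1],[0,0,0,0],[0,0,0,0.1],[0,0,0,0.1],[0,0,0,0.1],[0,0,0,0.1]]]}}

```text
clock: 8.1
tool_pos: [0.59, -0.0613, 0.0993]
orientation: [162.2, 89.8, 6.4]
force: [-4.1, 3.9, 11.8]
opening: 0.0136
```

Request:
{"name": "move_arm", "arguments": {"commands": [[[0,0,0,0.1],[0,0,0,0.1],[0,0,0,0.1],[0,0,0,0.1],[0,0,0,0.1],[0,0,0,0],[0,0,0,0]]]}}

```text
clock: 8.8
tool_pos: [0.5899, -0.0616, 0.0995]
orientation: [-174.4, 89.8, 1.3]
force: [-5.6, 3.3, 13.4]
opening: 0.0136
```

```bash
python3 - <<'E'
from h import *
goto(q[:3]+F[:,2]*.026-[0,0,.005]);o=get_obs();print(o["clock"],o["moment"],o["force"],o["joint_pos"].round(1),o["tau"].round(2),o["opening"])
E
```

```text
move cm [ 0.26 -0.1   0.08] zang 175.73
8.8 [ 1.4743501   1.66526168 -0.01570431] [-5.62099289  3.31192098 13.44855142] [ 12.9  19.2 -19.4   0.  -51.2 -17.2] [ -1.5  -43.98  21.85   5.63   1.21  -0.09] 0.013641242477946978
```

Request:
{"name": "move_arm", "arguments": {"commands": [[[0,0,0,0.1],[0,0,0,0.1],[0,0,0,0.1],[0,0,0,0.1],[0,0,0,0.1],[0,0,0,0.1],[0,0,0,0.1],[0,0,0,0.1]]]}}

```text
clock: 9.6
tool_pos: [0.5885, -0.0618, 0.0994]
orientation: [-179.4, 90.0, -49.7]
force: [-8.9, 3.3, 15.4]
opening: 0.0123
```

Request:
{"name": "move_arm", "arguments": {"commands": [[[0,0,0,0.1],[0,0,0,0.1],[0,0,0,0.1],[0,0,0,0.1],[0,0,0,0.1],[0,0,0,0.1],[0,0,0,0.1],[0,0,0,0.1]]]}}

```text
clock: 10.4
tool_pos: [0.5886, -0.0607, 0.0985]
orientation: [-13.4, 89.9, 70.4]
force: [-6.9, 7.6, 11.6]
opening: 0.0117
```

Request:
{"name": "move_arm", "arguments": {"commands": [[[0,0,0,0.05],[0,0,0,0.05],[0,0,0,0],[0,0,0,0]]]}}

```text
clock: 10.8
tool_pos: [0.5887, -0.0607, 0.0985]
orientation: [-11.1, 89.9, 67.2]
force: [-6.8, 7.8, 11.8]
opening: 0.0119
```

```bash
python3 - <<'E'
from h import *
goto(q[:3]+F[:,2]*.026-[0,0,.005]);o=get_obs();print(o["clock"],o["moment"],o["force"],o["joint_pos"].round(1),o["tau"].round(2),o["opening"])
p,d=snapshot("wrist");cv2.imwrite("pics/w3.png",cv2.resize(p[150:330,220:420,::-1],None,fx=3.3,fy=3.3))
E
```

```text
move cm [ 0.16 -0.04  0.03] zang 78.34
10.8 [3.35121371 2.38434128 0.29654387] [-6.78655079  7.78147773 11.83389195] [ 1.300e+01  1.920e+01 -1.950e+01 -1.000e-01 -5.120e+01 -1.146e+02] [ -4.48 -45.44  23.23   7.51   1.49  -0.34] 0.011873309412198673
```

View pics/w3.png

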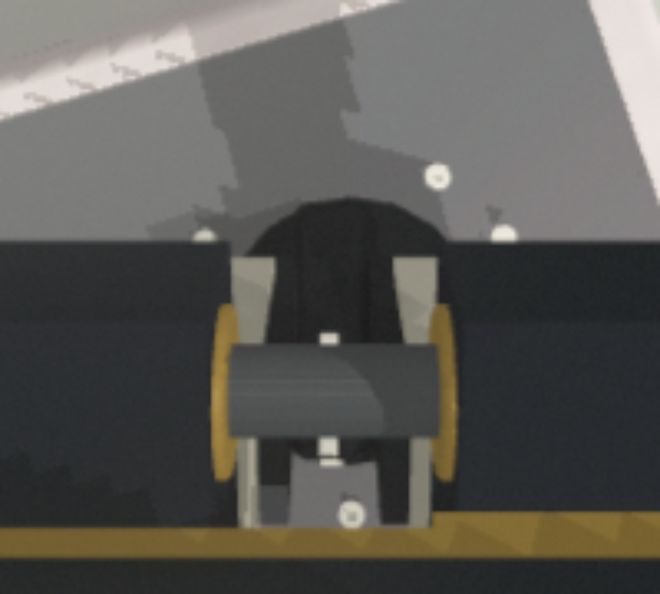

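The line points between the jaws straight at one dot, at (351,515) in the crop. Release, lift and look.

Request:
{"name": "move_arm", "arguments": {"commands": [[[0,0,0,0],[0,0,0,0],[0,0,0,0],[0,0,0,0]]], "jaw": 3.2}}

```text
clock: 11.25
tool_pos: [0.5888, -0.062, 0.0973]
orientation: [152.1, 90.0, -129.6]
force: [-0.1, 0.1, 0.4]
opening: 0.0313
```

Request:
{"name": "move_arm", "arguments": {"commands": [[[-1,0,0,0],[-2,0,0,0],[-4,0,0,0],[-4,3,0,0],[-3,3,0,-0.1],[-2,0,0,-0.1],[0,0,0,0],[0,0,0,0]]]}}

```text
clock: 12.05
tool_pos: [0.5302, -0.0495, 0.2585]
orientation: [-71.0, 89.9, 18.7]
force: [-0.0, 0.5, -0.3]
opening: 0.0319
```

```bash
python3 - <<'E'
from h import *
o=get_obs();print(o["clock"],o["moment"],o["force"],o["tool_pos"])
p,d=snapshot("wrist");np.save("pics/w4T.npy",toolT(o));c=calibration("wrist");T=toolT(o)@c["tool_from_camera"]
uv=proj(c,q[:3]+F[:,2]*.02,T);u0,v0=np.maximum(0,(uv-[75,55]).astype(int));print(u0,v0)
cv2.imwrite("pics/w4full.png",p[:,:,::-1])
cv2.imwrite("pics/w4.png",cv2.resize(p[v0:v0+110,u0:u0+150,::-1],None,fx=5,fy=5,interpolation=cv2.INTER_CUBIC))
E
```

```text
12.05 [ 0.02545803 -0.0296256   0.06525178] [-0.01057557  0.49005707 -0.34414093] [ 0.53019474 -0.04946143  0.2585148 ]
235 179
```

View pics/w4.png

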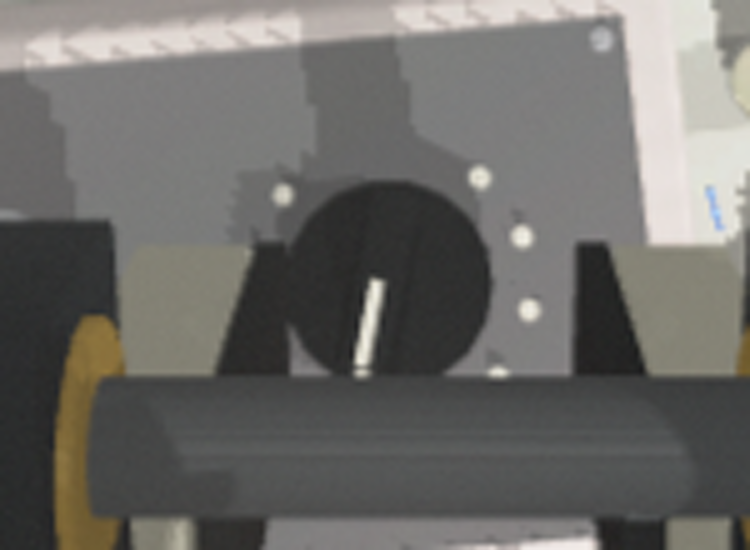

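The line runs from (376,282) to (362,368) in the crop.

```bash
python3 - <<'E'
from h import *
c=calibration("wrist");T=np.load("pics/w4T.npy")@c["tool_from_camera"]
A=plane_pt(c,T,310.2,235.4,.032);B=plane_pt(c,T,307.4,252.6,.032);print(A,B,np.degrees(np.arctan2(*(B-A)[1::-1])))
b=q[:3]+F@np.array([0,-.095,.022]);print("btn",b);goto(b+[0,0,.03])
E
```

```text
[ 2.61163627e-03 -1.31264454e-05  3.20000000e-02] [ 0.02081329 -0.00441703  0.032     ] -13.601370639626957
btn [ 0.59936999 -0.15497738  0.09837397]
move cm [ 12.91  -7.01 -10.5 ] zang 89.68
```

Pointer is at −13.6°, which matches the −15° place within measuring error, so it is at the fifth click. Next, the button with closed fingers: jaws across the slope and the uphill edge over the button's centre.

Request:
{"name": "move_arm", "arguments": {"commands": [[[0.8,-2,-3.5,0],[0.8,-2,-3.5,0],[0.8,-2,-3.5,0],[3,0,0,-0.093],[3,0,0,0],[2.5,0,0,0],[1.5,0,0,0],[0,0,0,0]]], "jaw": 0}}

```text
clock: 12.9
tool_pos: [0.5874, -0.1549, 0.1295]
orientation: [83.5, 89.6, 178.5]
force: [-0.5, -0.2, -0.2]
opening: 0.0
```

```bash
python3 - <<'E'
from h import *
o=get_obs();print(o["clock"],o["opening"],o["force"])
goto(q[:3]+F@np.array([0,-.095,.022])+F[:,0]*[1,1,0]/.878*-.0095)
p,d=snapshot("wrist");cv2.imwrite("pics/w5.png",p[120:370,150:490,::-1])
E
```

```text
12.9 3.557258597429848e-05 [-0.50565637 -0.20560901 -0.20146873]
move cm [ 3.11 -0.27 -0.11] zang 94.99
```

View pics/w5.png

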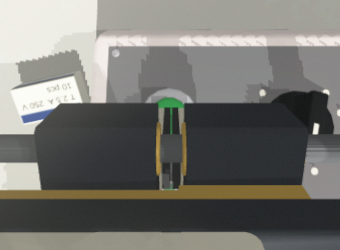

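The button is directly under the closed fingers, with the fingers centred on it. Descend.

Request:
{"name": "move_arm", "arguments": {"commands": [[[1,-0.25,-0.1,0],[0.8,0,0,0],[0.7,0,0,0],[0.2,0,0,0],[0.2,0,0,0],[0.2,0,0,0],[0,0,0,0],[0,0,0,0]]]}}

```text
clock: 13.75
tool_pos: [0.5923, -0.1555, 0.1028]
orientation: [-102.5, 90.0, -7.4]
force: [0.9, -0.3, 0.2]
opening: 0.0003
```

Request:
{"name": "move_arm", "arguments": {"commands": [[[0.1,-0.05,0,0],[0.1,-0.05,0,0],[0.1,-0.05,0,0],[0.1,-0.05,0,0],[0,0,0,0],[0,0,0,0]]]}}

```text
clock: 14.35
tool_pos: [0.5943, -0.1554, 0.0987]
orientation: [-125.1, 90.0, -30.0]
force: [-1.3, 0.0, 1.9]
opening: 0.0004
```

Request:
{"name": "move_arm", "arguments": {"commands": [[[0.1,-0.05,0,0],[0.1,-0.05,0,0],[0.1,-0.05,0,0],[0.1,-0.05,0,0],[0,0,0,0],[0,0,0,0]]]}}

```text
clock: 14.95
tool_pos: [0.5964, -0.1552, 0.0948]
orientation: [-118.1, 90.0, -23.0]
force: [-1.2, 0.5, 6.3]
opening: 0.0006
```

Request:
{"name": "move_arm", "arguments": {"commands": [[[0.1,-0.05,0,0],[0.1,-0.05,0,0],[0,0,0,0],[0,0,0,0]]]}}

```text
clock: 15.35
tool_pos: [0.5969, -0.1553, 0.0941]
orientation: [176.0, 90.0, -88.9]
force: [-7.4, 1.8, 17.0]
opening: 0.0002
```

Request:
{"name": "move_arm", "arguments": {"commands": [[[0.1,0,0,0],[0,0,0,0],[0,0,0,0],[0,0,0,0]]]}}

```text
clock: 15.75
tool_pos: [0.597, -0.1553, 0.0939]
orientation: [-145.3, 89.9, -50.2]
force: [-8.8, 3.6, 21.7]
opening: 0.0005
```

```bash
python3 - <<'E'
from h import *
o=get_obs();print(o["clock"],o["force"],o["tool_pos"])
# height of fingertip uphill corner over panel, pad half width 9.5 mm
P=o["tool_pos"]+F[:,0]*[1,1,0]/.878*.0095;print((P-q[:3])@F)
E
```

```text
15.75 [-8.81895079  3.60289236 21.69343914] [ 0.59699227 -0.15533215  0.09392025]
[ 0.00409197 -0.09514537  0.01468956]
```

The button has bottomed out: about 24 N, against 6 N needed, with almost no further travel. The fingertip edge is 14.7 mm above the panel, clear of the collar. Retract and check.

Request:
{"name": "move_arm", "arguments": {"commands": [[[-0.5,0,0,0],[-1,0,0,0],[-3,0,0,0],[-4,0,0,0],[-4,3,0,0],[-3,4,0,0],[0,4,0,0],[0,0,0,0]]]}}

```text
clock: 16.55
tool_pos: [0.4845, -0.165, 0.2484]
orientation: [-76.9, 89.8, 18.2]
force: [0.8, 1.2, 0.0]
opening: 0.0004
```

Request:
{"name": "move_arm", "arguments": {"commands": [[[0,3,-4,0],[0,3,-4,0],[0,0,-4,0],[0,0,-4,0],[0,0,0,0],[0,0,0,0]]]}}

```text
clock: 17.15
tool_pos: [0.442, -0.3304, 0.2458]
orientation: [53.4, 89.9, 148.4]
force: [-0.1, 0.6, -0.3]
opening: 0.0003
```

```bash
python3 - <<'E'
from h import *
o=get_obs();print(o["clock"],o["force"],o["tool_pos"])
p,d=snapshot("top");a=cv2.imread("pics/top0.png")
c=calibration("top");d0=np.load("pics/top0.npy")
for dd in(d0,d):
    P=deproj(c,*np.meshgrid(range(352,361),range(169,179)),dd[169:179,352:361],c["T"]);print("btn h",np.median(((P-q[:3])@F)[...,2]))
b=p[:,:,::-1]
cv2.imwrite("pics/fin.png",np.vstack([cv2.resize(x[120:300,225:435],None,fx=3,fy=3,interpolation=cv2.INTER_CUBIC)[:h] for x,h in((b,540),)]))
df=np.abs(a.astype(int)-b).max(2)>40
for nme,(u,v) in dict(vial=(270,191),weight=(266,155),box=(401,168),spanner=(265,278),marker=(368,276)).items(): print(nme,df[v-12:v+12,u-28:u+28].sum() if nme in("spanner","marker") else df[v-10:v+10,u-8:u+8].sum())
E
```

```text
17.15 [-0.07842797  0.59198558 -0.33944129] [ 0.44196168 -0.33036391  0.24584881]
btn h 0.018960463160566324
btn h 0.5599212631560149
vial 0
weight 0
box 249
spanner 0
marker 1141
```

View pics/fin.png

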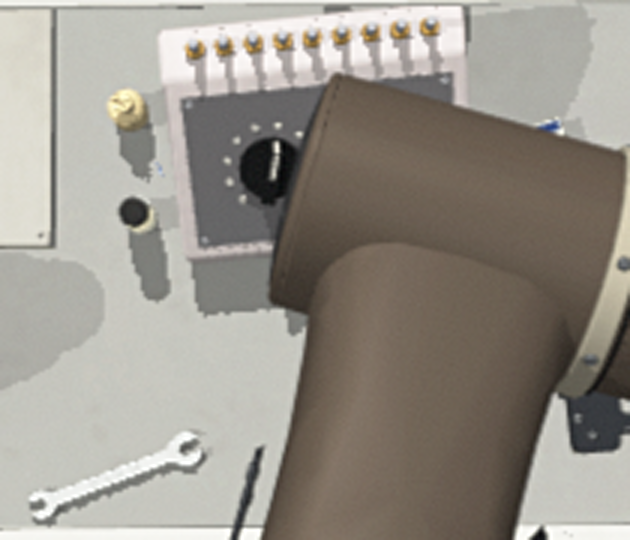

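The knob still points at the fifth place. The arm hides the button, the carton and the marker, so I'll move further away and recheck.

Request:
{"name": "move_arm", "arguments": {"commands": [[[0,0,-4.5,0],[0,0,-4.5,0],[0,0,-4.5,0],[0,1,-4.5,0],[0,1,-4.5,0],[0,1,-4.5,0],[0,0,0,0],[0,0,0,0]]]}}

```text
clock: 18.0
tool_pos: [0.4363, -0.601, 0.2454]
orientation: [32.4, 89.9, 127.4]
force: [-0.1, 0.8, -0.6]
opening: 0.0007
```

```bash
python3 - <<'E'
from h import *
o=get_obs();print(o["clock"],o["tool_pos"])
p,d=snapshot("top");a=cv2.imread("pics/top0.png");b=p[:,:,::-1]
c=calibration("top");d0=np.load("pics/top0.npy")
for dd in(d0,d):
    P=deproj(c,*np.meshgrid(range(354,361),range(171,178)),dd[171:178,354:361],c["T"]);print("btn h",np.median(((P-q[:3])@F)[...,2]))
df=np.abs(a.astype(int)-b).max(2)>40
for nme,(u,v) in dict(vial=(270,191),weight=(266,155),box=(401,168),spanner=(265,278),marker=(368,276)).items(): print(nme,df[v-12:v+12,u-28:u+28].sum() if nme in("spanner","marker") else df[v-10:v+10,u-8:u+8].sum())
cv2.imwrite("pics/fin2.png",cv2.resize(b[120:300,225:435],None,fx=3,fy=3,interpolation=cv2.INTER_CUBIC))
E
```

```text
18.0 [ 0.43632003 -0.60100306  0.24540698]
btn h 0.02003732464558292
btn h 0.01969062635043109
vial 0
weight 0
box 0
spanner 0
marker 0
```

View pics/fin2.png

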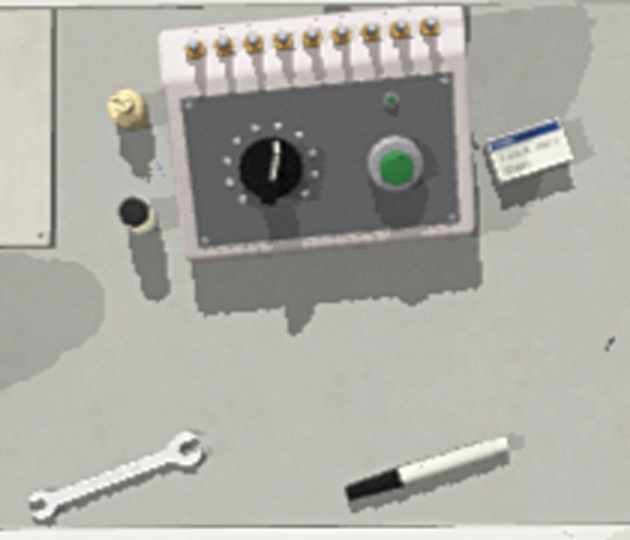

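The view shows the line at (277,145) pointing to the dot at (278,126). That is the sixth dot counting the one by the stop as first, so five clicks from the last one. The button is up and nothing around the unit has moved.

```bash
python3 -c "
from plant import close_job
print(close_job())"
```

```text
the job is handed in; nothing more can be done
None
```

The selector is set to the fifth line, the green button has been pressed and is back up, and the job is handed in at 18 s.

- **Knob:** I gripped the bar and turned it anticlockwise until it was firmly against the stop. There was about 0.45 N m of resistance, and the tool had turned about 8° past the stop's nominal angle. Then I turned it clockwise five places and let go. Up close the pointer measured −13.6°, against −15° for the fifth click, and the last top picture shows it at the right dot.
- **Button:** it bottomed out at about 24 N, with almost no further travel. Afterwards its height measured 19.7 mm, against 20.0 mm before pressing, so it is back up.
- **Surroundings:** the vial, weight, carton, spanner and marker look unchanged in the before and after top pictures. The first comparison flagged the carton and marker only because the arm was hiding them; with the arm clear, nothing differed.

Nothing failed or disagreed in the final checks. The arm ended clear of everything.

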